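Set the hold-down screw over a reel foot

TASK

Turn the brass thumbscrew of the hold-down clockwise until its white pad bottoms on the brass reel foot in the vise, snugly finger-tight but never forced, then back it off a quarter of a turn and let go, so that the foot can just be slid along under the pad. Leave the rod guides, the lure and the walnut cap where they lie.

Things in the scene. Friction and masses are not known exactly. Their poses are not given: they have to be found in the camera images.
- knob_grip (a point): Centre of the thumbscrew's brass wing, on the vertical screw axis, 201 mm above the shelf: a flat bar 38 mm wide (x axis), 10 mm thick (y axis: pinch it this way), 24 mm high (z, up), red dab at its +x end, 18 mm collar 12 to 16 mm below this point. Captive: it only turns, staying at its height, and stays where left. Round it is free space; the green head's top is 34 mm below it.
- pad (a point): Centre of the underside of the white nylon pad, 16 mm across, which the screw drives: clockwise (seen from above) pushes it straight down towards the foot, 12 mm a turn. It starts 5 to 8 mm above the foot, 0.41 to 0.67 of a turn from bottoming; the wing's angle at the bottom differs every time and is marked nowhere: feel for it.
- knob: The whole thumbscrew; its lug, hidden in the green head, runs on a stop when the pad bottoms. Running takes 0.05 N m; from the first touch of the bottom torque climbs 0.1 to 0.15 N m per 0.1 rad. Finger-tight: 0.2 to 0.4 N m; above 0.6 it is forced. Origin and axes as knob_grip.
- foot: Brass reel foot in the vise jaws, fixed: level saddle plate 70 x 24 x 6 mm on a web. Origin: centre of its top face (x along the plate, z up), 118 mm above the shelf.
- holddown: Hold-down, fixed: dark steel post, 22 mm diameter, with a green arm reaching over the foot to a round green head, 40 mm diameter, that carries the screw; post and head top out 167 mm above the shelf. Origin: on the screw axis, at shelf level; the post stands 66 mm away along this frame's +y.
- vise: Cast-iron bench vise, fixed: base 130 (x) x 160 (y) mm, jaws 90 mm long along x, tops 104 mm above the shelf. Origin: under the middle of its base; z up. A steel crank lies on its -y end, up to 116 mm from the origin.
- guide_big: White ceramic rod guide, loose ring of 32 mm diameter, 8 mm high, lying flat; origin at the centre of its underside. Leave alone.
- guide_small: White ceramic rod guide, loose ring of 26 mm diameter, 8 mm high, lying flat; origin at the centre of its underside. Leave alone.
- lure: Chrome spoon lure, loose, about 75 x 18 x 5 mm, lying flat along its x; origin at its underside. Leave alone.
- cap: Walnut rod-end cap, loose, 30 mm diameter, 26 mm high, upright; origin at the centre of its underside. Leave alone.
Things that resemble listed ones, but are neither listed nor needed, are in the scene too. Of the things shaped like the holddown, the steel one is meant.

How it is judged:
By the outcome, as a careful person would: the job done as asked, in the order asked, and still so for the second after the job is handed in, with the robot touching nothing.
It also fails if it takes over 72 s, if anything falls off the work surface, if the arm or the gripper's body presses on something with over 40 N, if the wrist force passes 120 N, or if a joint passes its speed limit or range.

ROBOT

A 6-joint arm with a two-finger parallel gripper is mounted at the origin on the work surface. World frame = base frame: x ahead of the robot, y to its left, z up, the work surface at z = 0. Lengths are in m, angles in rad, forces in N, time in s.
With the tool pointing down it reaches from about 0.35 to 0.975 m from the base axis. Payload 4.9 kg.
Tool frame: the origin (TCP) lies between the finger pads; the fingertips stand 25 mm ahead of it and the grasp point (between the pads) lies 6 mm ahead of it; z points along the fingers, y is the line along which they close (so a half turn about z gives the same grasp; the last joint's range is limited). The gripper opens to 85 mm and grips with 20 to 120 N. Pads are 22 mm wide; open, the fingers measure 114 mm over their backs; the gripper's body (76 mm by 85 mm) begins 54 mm behind the grasp point. The pads swing forward as they close: fully open they stand 13 mm farther back than shut.
Start: joints at [1.17, 0.053, 1.613, -0, 1.476, -0.119], TCP at [0.174, 0.6, 0.256] pointing down, gripper open.
Joint ranges: [-3.01, 3.01], [-1.01, 2.22], [0.06, 2.58], [-1.02, 4.17], [0.09, 2.62], [-3.14, 3.14]. Speed limits (rad/s): [2.57, 2.57, 3.14, 3.14, 3.14, 3.14].

INTERFACE

Orientations are given as a unit quaternion [w, x, y, z].
In Python, from plant import manip gives the robot as it stands.
- The arm moves only by the shell command python3 -m inch 'ROWS'. ROWS is JSON, a list of rows, each a list of 3 entries, a list of its own where there are three numbers: the shift along the tool's x, y, z in m, then the turn, a rotation vector about the tool's x, y, z in rad, then the opening, from 0 (shut) to 1 (fully open). A call has 1 to 8 rows; each row shifts and turns the commanded pose from where the row before left it, along the tool's axes as they then stand; what a row does not reach is not made up. A row lasts 1/10 s, in which the tool goes at most 50 mm and 8.59 degrees, less where a joint would pass 70% of its speed; a pose out of reach is approached as far as the arm can. A call with a gripper value outside its range is refused whole. The fingers move at their own pace and stop on an object; the grip force is fixed at half the most. Time passes only in rows, so rows that do not move let the fingers close. It gives the time, the measured TCP pose, the force, the opening and the grip force at its end, in the units of the state.
- manip.state(): the state, without advancing time (a new reading comes with each control period).
- manip.grab_frame(name): name is "side" or "top"; returns (picture, depth): 480x640x3 uint8, red, green, blue; 480x640 float32, m along the optical axis (not along the pixel's ray), 0 where there is no reading.
- manip.camera_params(name): a dict with "camera_matrix" (3x3 intrinsics, pixels), "rvec" (rotation vector, rad) and "tvec" (3), from world to camera coordinates, as OpenCV has them. Camera axes: x right, y down, z forward; pixel columns grow to the right and rows downward; lengths in m; the calibration is good to about 2 mm. A picture is of the moment at which its call begins. camera_params takes no time and is no camera call.
- manip.job_done(): hands the job in; it is judged then, once.
Trained networks look in the newest picture that a camera, given by its name, has taken for a name from the list of things; names that differ only in an ending like _2 or _b are one class to them, and where a whole thing is asked for, a point or a joint stands for the part that bears it (a point fixed in the world has none). Each returns a list of dicts, best first, with "score" (0 to 1); they miss things now and then, are a little off and sometimes report something else, mostly with a low value. They report only what shows in the picture. A call takes as long as a camera call. They do not tell look-alikes from the thing itself.
- manip.look_for(camera, label): "point" ([x, y, z] in m, in world coordinates, good to about 4 mm: the middle of the surface that is visible of it).
The state is a dict: "time": time; "joint_pos": joint angles; "joint_vel": joint speeds; "joint_efforts": joint torques, N m; "tool_pos": TCP position; "tool_rot": TCP orientation; "contact_force": force on the tool from outside, world axes, zero at the start; "ft_torque": the same for the moment, N m; "gripper_width": opening from 0.0 (shut) to 1.0 (fully open); "grasp_force": force on a finger pad.
Only numpy, scipy, OpenCV 4.12 (cv2) and the standard library are available. Lean on these libraries where they do the work, as an engineer would, in place of code of your own. Each camera call takes 0.05 s, during which the arm holds its last target. There are 200 camera calls.

## Working session

There is one attempt and no reset: what is moved stays moved. The work goes in short steps, Python scripts to look and compute and a shell command to move; the robot and the scene stay as the last step left them, time stands still between calls to the robot, and variables do not carry over. Pictures are saved under pics/ and viewed, at most 10 in all, crops included, and the job is handed in when it is done.

```bash
mkdir -p pics
python3 - <<'E'
from plant import manip
import cv2
for c in ("top","side"):
    p,d=manip.grab_frame(c); cv2.imwrite(f"pics/{c}0.png",p[:,:,::-1])
    for n in ("knob_grip","holddown","foot","pad","vise"):
        print(c,n,[(round(r["score"],2),[round(v,3) for v in r["point"]]) for r in manip.look_for(c,n)][:4])
s=manip.state(); print(s)
E
```

```text
top knob_grip [(0.6, [0.516, 0.047, 0.208])]
top holddown [(0.82, [0.518, 0.064, 0.167]), (0.7, [0.362, -0.091, 0.167])]
top foot [(0.57, [0.501, 0.045, 0.118])]
top pad []
top vise [(0.55, [0.496, 0.023, 0.056])]
side knob_grip [(0.72, [0.519, 0.037, 0.195]), (0.56, [0.36, -0.122, 0.199])]
side holddown [(0.76, [0.52, 0.037, 0.165]), (0.56, [0.363, -0.11, 0.16])]
side foot [(0.97, [0.521, 0.037, 0.112])]
side pad [(0.38, [0.522, 0.039, 0.131])]
side vise [(0.78, [0.522, -0.002, 0.057])]
{'time': 0.6, 'joint_pos': array([ 1.17000115e+00,  5.26689714e-02,  1.61288596e+00, -7.08595240e-06,
        1.47599637e+00, -1.19021754e-01]), 'joint_vel': array([-0.0005857 , -0.00157964,  0.00026908,  0.00054027,  0.00282151,
       -0.00030456]), 'joint_efforts': array([ 6.89031294e-04, -3.93410826e+01, -3.70228708e+01, -4.98405677e-05,
        8.65766833e-04,  6.51703758e-06]), 'tool_pos': array([0.17379661, 0.60033637, 0.25633122]), 'tool_rot': array([8.72120980e-06, 1.40420765e-01, 9.90091919e-01, 1.90714827e-05]), 'contact_force': array([-0.41136765, -0.61929756,  0.13696543]), 'ft_torque': array([-0.04790492, -0.01120006, -0.00567972]), 'grasp_force': 0.0, 'gripper_width': 0.9983490724718316}
```

View pics/top0.png

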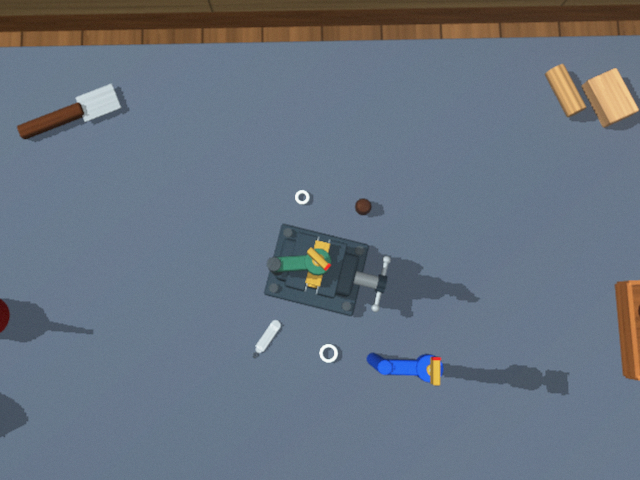

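View pics/side0.png

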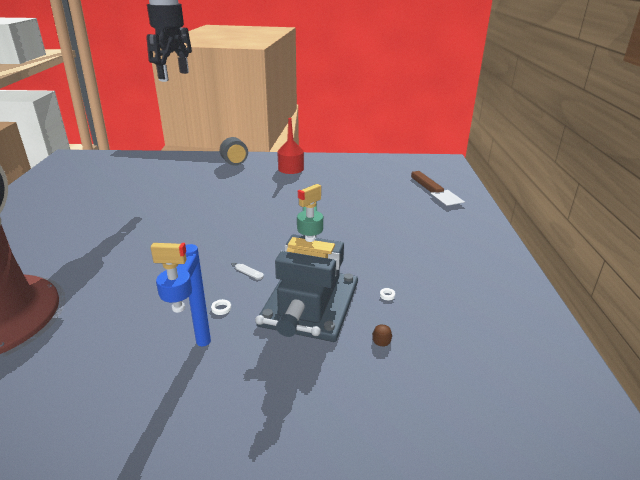

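The pictures show the green steel hold-down on the vise: top view, head at about (318,262) and post at (274,265), wing pointing diagonally with its red end at (326,265). The blue one at (430,368) is the look-alike. Next I measure the wing centre and angle from depth.

```bash
cat > h.py <<'E'
from plant import manip
import numpy as np, cv2
def cloud(c):
    p,d=manip.grab_frame(c); k=manip.camera_params(c); K=np.array(k["camera_matrix"]); R=cv2.Rodrigues(np.array(k["rvec"],float))[0]; t=np.array(k["tvec"],float).ravel()
    v,u=np.mgrid[:480,:640]; P=np.stack([(u-K[0,2])/K[0,0]*d,(v-K[1,2])/K[1,1]*d,d],-1)
    W=(P-t)@R; W[d==0]=np.nan
    return p.astype(int),W
E
python3 - <<'E'
from h import *
for c in ("top","side"):
    p,W=cloud(c)
    near=np.hypot(W[...,0]-.518,W[...,1]-.04)<.04
    m=near&(W[...,2]>.192)&(W[...,2]<.222)
    X=W[m]; red=m&(p[...,0]>150)&(p[...,1]<80)
    r=cv2.minAreaRect(X[:,:2].astype(np.float32)*1000)
    print(c,len(X),X.mean(0).round(4),X.min(0).round(4),X.max(0).round(4),"rect",r,"red",red.sum(),W[red].mean(0).round(4))
    C=X[:,:2]-X[:,:2].mean(0); w,V=np.linalg.eigh(C.T@C); print("axis",V[:,1],np.degrees(np.arctan2(V[1,1],V[0,1])))
    g=near&(abs(W[...,2]-.167)<.005)&(p[...,1]>p[...,0]+20)
    print("green top",W[g].mean(0).round(4),cv2.minEnclosingCircle(W[g][:,:2].astype(np.float32)*1000))
    im,_=manip.grab_frame(c)
    v,u=np.argwhere(m).mean(0).astype(int)
    cv2.imwrite(f"pics/{c}crop.png",cv2.resize(im[v-40:v+60,u-60:u+60,::-1],None,fx=5,fy=5,interpolation=cv2.INTER_CUBIC))
E
```

```text
top 214 [0.5173 0.0442 0.2113] [0.5013 0.0283 0.1933] [0.5337 0.0591 0.216 ] rect ((517.653076171875, 44.18880081176758), (37.478885650634766, 10.65799331665039), 46.11279296875) red 14 [0.5052 0.0317 0.2114]
axis [0.7065607  0.70765244] 45.04423106871775
green top [0.5166 0.0529 0.1658] ((517.4326171875, 52.307220458984375), 27.827058792114258)
side 348 [0.5164 0.0392 0.2045] [0.5003 0.0255 0.1922] [0.5319 0.0579 0.2146] rect ((517.317138671875, 42.55845260620117), (39.439208984375, 11.394752502441406), 41.68265914916992) red 50 [0.5043 0.03   0.2077]
axis [-0.74677875 -0.66507255] -138.3121087366173
green top [0.5167 0.039  0.1658] ((514.50146484375, 50.76904296875), 28.033100128173828)
```

View pics/topcrop.png

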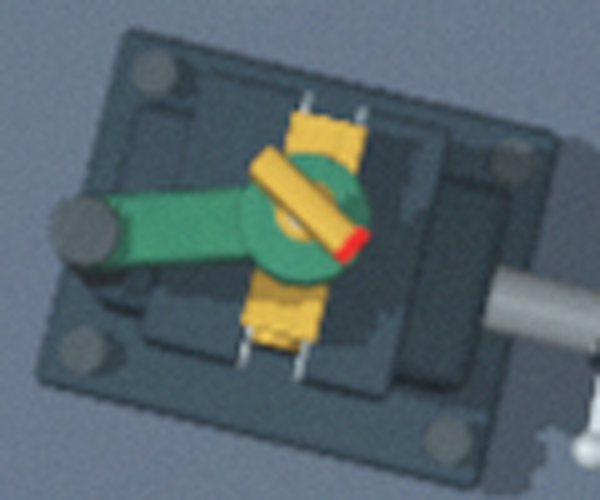

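The crop confirms a wing centre near (0.5175, 0.044), bar axis at about 45°, and red end towards -x,-y. I will first raise the arm and turn it by -61° so it pinches across the thickness. That puts q6 near -130°, leaving 310° of clockwise travel.

```bash
python3 -m inch '[[[0,0,-0.005],[0,0,-0.133],1],[[0,0,-0.005],[0,0,-0.133],1],[[0,0,-0.005],[0,0,-0.133],1],[[0,0,-0.005],[0,0,-0.133],1],[[0,0,-0.005],[0,0,-0.133],1],[[0,0,-0.005],[0,0,-0.133],1],[[0,0,0],[0,0,-0.133],1],[[0,0,0],[0,0,-0.133],1]]'
cat > go.py <<'E'
from h import *; import sys
from scipy.spatial.transform import Rotation as Ro
s=manip.state(); w,x,y,z=s["tool_rot"]; R=Ro.from_quat([x,y,z,w]).as_matrix()
print("tool-frame shift",(R.T@(np.array([float(a) for a in sys.argv[1:4]])-s["tool_pos"])).round(4),"tooly deg",np.degrees(np.arctan2(R[1,1],R[0,1])).round(2),"z",R[:,2].round(4),"pos",s["tool_pos"].round(4),"q",s["joint_pos"].round(3),"F",s["contact_force"].round(2),"M",s["ft_torque"].round(3),s["time"])
E
python3 go.py .5175 .044 .28
```

```text
time: 1.6
tool_pos: [0.1738, 0.6004, 0.2867]
tool_rot: [0.0, -0.384, 0.923, 0.0]
contact_force: [-0.2, 0.7, 0.8]
gripper_width: 1.001
grasp_force: 0.0
tool-frame shift [ 0.1519 -0.6361  0.0065] tooly deg 135.13 z [ 2.e-04  5.e-04 -1.e+00] pos [0.1738 0.6004 0.2867] q [ 1.17   0.036  1.579 -0.     1.525 -1.189] F [-0.22  0.65  0.76] M [0.018 0.053 0.021] 1.6
```

```bash
R='';
python3 -m inch '[[[0.0095,-0.0398,0],[0,0,0],1],[[0.0095,-0.0398,0],[0,0,0],1],[[0.0095,-0.0398,0],[0,0,0],1],[[0.0095,-0.0398,0],[0,0,0],1],[[0.0095,-0.0398,0],[0,0,0],1],[[0.0095,-0.0398,0],[0,0,0],1],[[0.0095,-0.0398,0],[0,0,0],1],[[0.0095,-0.0398,0],[0,0,0],1]]'
python3 -m inch '[[[0.0095,-0.0398,0],[0,0,0],1],[[0.0095,-0.0398,0],[0,0,0],1],[[0.0095,-0.0398,0],[0,0,0],1],[[0.0095,-0.0398,0],[0,0,0],1],[[0.0095,-0.0398,0],[0,0,0],1],[[0.0095,-0.0398,0],[0,0,0],1],[[0.0095,-0.0398,0],[0,0,0],0.5],[[0.0095,-0.0398,0],[0,0,0],0.5]]'
python3 -m inch '[[[0,0,0],[0,0,0],0.5],[[0,0,0],[0,0,0],0.5]]'
python3 go.py .5175 .044 .218
python3 - <<'E'
from h import *
p,d=manip.grab_frame("side"); cv2.imwrite("pics/s1.png",cv2.resize(p[100:300,190:430,::-1],None,fx=3,fy=3))
E
```

```text
time: 2.4
tool_pos: [0.3448, 0.3195, 0.2866]
tool_rot: [0.0, -0.381, 0.924, 0.0]
contact_force: [1.1, -0.1, -0.3]
gripper_width: 1.0
grasp_force: 0.0
time: 3.2
tool_pos: [0.5155, 0.0398, 0.2865]
tool_rot: [0.0, -0.381, 0.925, -0.0]
contact_force: [-0.4, 0.7, 0.2]
gripper_width: 0.686
grasp_force: 0.0
time: 3.4
tool_pos: [0.5149, 0.0409, 0.2861]
tool_rot: [-0.0, -0.38, 0.925, 0.0]
contact_force: [0.4, -0.8, -0.6]
gripper_width: 0.499
grasp_force: 0.0
tool-frame shift [-0.004   0.0003  0.0681] tooly deg 134.71 z [-7.e-04  5.e-04 -1.e+00] pos [0.5149 0.0409 0.2861] q [-0.065 -0.226  1.825  0.     1.543 -2.416] F [ 0.36 -0.77 -0.59] M [0.048 0.018 0.03 ] 3.4
```

View pics/s1.png

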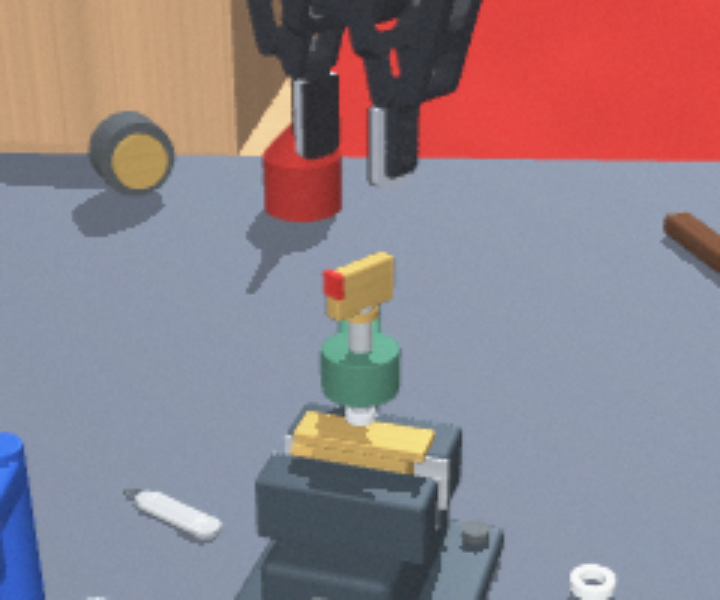

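The open fingers stand above the wing and straddle it, at crop (370,130) over (360,285). Descending and closing.

```bash
python3 -m inch '[[[-0.002,0,0.012],[0,0,0],0.5],[[-0.002,0,0.012],[0,0,0],0.5],[[0,0,0.012],[0,0,0],0.5],[[0,0,0.012],[0,0,0],0.5],[[0,0,0.012],[0,0,0],0.5],[[0,0,0.008],[0,0,0],0.4],[[0,0,0],[0,0,0],0.35],[[0,0,0],[0,0,0],0.35]]'
python3 go.py .5175 .044 .218
python3 -m inch '[[[0,0,0],[0,0,0],0.2],[[0,0,0],[0,0,0],0.1],[[0,0,0],[0,0,0],0],[[0,0,0],[0,0,0],0],[[0,0,0],[0,0,0],0],[[0,0,0],[0,0,0],0]]'
python3 go.py .5175 .044 .218
```

```text
time: 4.25
tool_pos: [0.5177, 0.0442, 0.2183]
tool_rot: [-0.0, -0.381, 0.925, -0.0]
contact_force: [1.4, -0.1, -0.3]
gripper_width: 0.351
grasp_force: 0.0
tool-frame shift [0.0003 0.     0.0003] tooly deg 134.81 z [ 0. -0. -1.] pos [0.5177 0.0442 0.2183] q [-0.058 -0.176  1.896 -0.     1.422 -2.411] F [ 1.4  -0.09 -0.31] M [ 0.021  0.029 -0.069] 4.25
time: 4.85
tool_pos: [0.5177, 0.0447, 0.2194]
tool_rot: [0.0, -0.381, 0.924, 0.0]
contact_force: [-4.8, 2.3, 5.1]
gripper_width: 0.105
grasp_force: 61.4
tool-frame shift [ 0.0006 -0.0003  0.0014] tooly deg 134.83 z [ 4.e-04  7.e-04 -1.e+00] pos [0.5177 0.0447 0.2194] q [-5.800e-02 -1.770e-01  1.895e+00  1.000e-03  1.424e+00 -2.411e+00] F [-4.83  2.33  5.12] M [ 0.391  0.622 -0.11 ] 4.85
```

```bash
cat > tq.py <<'E'
from h import *
from scipy.spatial.transform import Rotation as Ro
M=[];F=[]
for i in range(6):
    manip.grab_frame("side"); s=manip.state(); M.append(s["ft_torque"]); F.append(s["contact_force"])
w,x,y,z=s["tool_rot"]; R=Ro.from_quat([x,y,z,w]).as_matrix()
print("M",np.mean(M,0).round(3),"sdz",np.std(np.array(M)[:,2]).round(3),"F",np.mean(F,0).round(1),"yaw",np.degrees(np.arctan2(R[1,1],R[0,1])).round(2),"pos",s["tool_pos"].round(4),"z",R[:,2].round(4),"q6",s["joint_pos"][5].round(4),"eff6",s["joint_efforts"][5].round(3),"grip",s["grasp_force"],s["gripper_width"],"t",s["time"])
E
python3 -m inch '[[[0,0,-0.001],[0,0,0],0],[[0,0,0],[0,0,0],0]]'
python3 tq.py
python3 -m inch '[[[0,0,0],[0,0,0.08],0],[[0,0,0],[0,0,0.14],0],[[0,0,0],[0,0,0.14],0],[[0,0,0],[0,0,0.14],0],[[0,0,0],[0,0,0.14],0],[[0,0,0],[0,0,0.14],0]]'
python3 tq.py
```

```text
time: 5.05
tool_pos: [0.5177, 0.0446, 0.2194]
tool_rot: [0.0, -0.381, 0.924, 0.0]
contact_force: [-1.7, 3.6, 1.8]
gripper_width: 0.102
grasp_force: 61.0
M [ 0.679  0.294 -0.048] sdz 0.023 F [-2.2  4.3  2.6] yaw 134.83 pos [0.5177 0.0446 0.2194] z [ 2.e-04  8.e-04 -1.e+00] q6 -2.4109 eff6 -0.038 grip 61.04795515537262 0.09958855505913176 t 5.35
time: 5.95
tool_pos: [0.5176, 0.0448, 0.2194]
tool_rot: [-0.0, 0.002, 1.0, 0.001]
contact_force: [-2.4, 6.0, 2.3]
gripper_width: 0.102
grasp_force: 61.2
M [ 0.822  0.371 -0.045] sdz 0.024 F [-2.4  5.3  3. ] yaw 90.14 pos [0.5176 0.0448 0.2194] z [-1.0e-04  1.2e-03 -1.0e+00] q6 -1.6309 eff6 -0.049 grip 61.16755127906799 0.09858537027302679 t 6.25
```

```bash
python3 -m inch '[[[0.0003,0.0006,-0.0003],[0,0,0.14],0],[[0,0,0],[0,0,0.14],0],[[0,0,0],[0,0,0.14],0],[[0,0,0],[0,0,0.14],0],[[0,0,0],[0,0,0.14],0]]'
python3 tq.py
python3 -m inch '[[[0,0,0],[0,0,0.14],0],[[0,0,0],[0,0,0.14],0],[[0,0,0],[0,0,0.14],0],[[0,0,0],[0,0,0.14],0],[[0,0,0],[0,0,0.14],0],[[0,0,0],[0,0,0.14],0]]'
python3 tq.py
```

```text
time: 6.75
tool_pos: [0.5176, 0.045, 0.2194]
tool_rot: [0.0, 0.344, 0.939, 0.0]
contact_force: [0.3, 3.7, 0.7]
gripper_width: 0.1
grasp_force: 60.9
M [ 0.649 -0.116 -0.002] sdz 0.02 F [0.6 4.4 0.3] yaw 50.14 pos [0.5176 0.045  0.2194] z [ 7.e-04  2.e-04 -1.e+00] q6 -0.9319 eff6 0.024 grip 60.698790550231934 0.09426139123730162 t 7.05
time: 7.65
tool_pos: [0.5178, 0.0451, 0.2195]
tool_rot: [0.0, 0.697, 0.717, 0.001]
contact_force: [2.6, 5.1, -0.1]
gripper_width: 0.096
grasp_force: 60.6
M [ 0.77  -0.337 -0.066] sdz 0.042 F [ 2.4  5.1 -0.7] yaw 1.98 pos [0.5178 0.0451 0.2194] z [ 1.3e-03  5.0e-04 -1.0e+00] q6 -0.0913 eff6 -0.05 grip 60.62397658824921 0.09742285844789667 t 7.95
```

```bash
cat >> tq.py <<'E'
import sys
sys.exit(abs(np.mean(M,0)[2])>0.11)
E
python3 -m inch '[[[0,0.0003,0],[0,0,0.1],0],[[0,0,0],[0,0,0.1],0],[[0,0,0],[0,0,0],0]]' >/dev/null && python3 tq.py &&
python3 -m inch '[[[0,0,0],[0,0,0.1],0],[[0,0,0],[0,0,0],0]]' >/dev/null&& python3 tq.py &&
python3 -m inch '[[[0,0,0],[0,0,0.1],0],[[0,0,0],[0,0,0],0]]' >/dev/null&& python3 tq.py &&
python3 -m inch '[[[0,0,0],[0,0,0.1],0],[[0,0,0],[0,0,0],0]]' >/dev/null&& python3 tq.py &&
python3 -m inch '[[[0,0,0],[0,0,0.1],0],[[0,0,0],[0,0,0],0]]' >/dev/null&& python3 tq.py
```

```text
M [ 0.767 -0.26  -0.076] sdz 0.037 F [ 1.6  5.1 -0.3] yaw -9.38 pos [0.5178 0.0451 0.2194] z [ 6.e-04  5.e-04 -1.e+00] q6 0.1069 eff6 -0.051 grip 60.66186547279358 0.09872774188933 t 8.55False
```

```bash
sed -i 's/sys.exit(abs(np.mean(M,0)\[2\])>0.11)/sys.exit(int(abs(np.mean(M,0)[2])>0.12))/' tq.py
python3 -m inch '[[[0,0,0],[0,0,0.1],0],[[0,0,0],[0,0,0],0]]' >/dev/null&& python3 tq.py &&
python3 -m inch '[[[0,0,0],[0,0,0.1],0],[[0,0,0],[0,0,0],0]]' >/dev/null&& python3 tq.py &&
python3 -m inch '[[[0,0,0],[0,0,0.1],0],[[0,0,0],[0,0,0],0]]' >/dev/null&& python3 tq.py &&
python3 -m inch '[[[0,0,0],[0,0,0.1],0],[[0,0,0],[0,0,0],0]]' >/dev/null&& python3 tq.py
```

```text
M [ 0.777 -0.232 -0.044] sdz 0.018 F [ 1.7  5.  -1. ] yaw -15.1 pos [0.5179 0.0451 0.2195] z [ 7.e-04  5.e-04 -1.e+00] q6 0.2069 eff6 -0.051 grip 60.641677379608154 0.09859815632258571 t 9.05
M [ 0.794 -0.278 -0.036] sdz 0.022 F [ 1.6  5.2 -0.7] yaw -20.83 pos [0.5179 0.0451 0.2195] z [ 8.e-04  5.e-04 -1.e+00] q6 0.3068 eff6 -0.051 grip 60.63439965248108 0.10175316368225147 t 9.55
M [ 0.764 -0.27  -0.048] sdz 0.024 F [ 2.1  5.  -1.1] yaw -26.57 pos [0.5179 0.0451 0.2194] z [ 8.e-04  5.e-04 -1.e+00] q6 0.4069 eff6 -0.051 grip 60.628119707107544 0.09468958322537475 t 10.05
M [ 0.756 -0.304 -0.058] sdz 0.019 F [ 2.1  4.9 -0.6] yaw -32.3 pos [0.5179 0.045  0.2194] z [ 9.e-04  5.e-04 -1.e+00] q6 0.5069 eff6 -0.051 grip 60.61889290809631 0.09843941309384949 t 10.55
```

```bash
echo 'sys.exit(int(abs(s["joint_efforts"][5])>0.09))' >> tq.py; sed -i '/>0.12))/d' tq.py
python3 -m inch '[[[0,0,0],[0,0,0.1],0],[[0,0,0],[0,0,0],0]]' >/dev/null&& python3 tq.py &&
python3 -m inch '[[[0,0,0],[0,0,0.1],0],[[0,0,0],[0,0,0],0]]' >/dev/null&& python3 tq.py &&
python3 -m inch '[[[0,0,0],[0,0,0.1],0],[[0,0,0],[0,0,0],0]]' >/dev/null&& python3 tq.py &&
python3 -m inch '[[[0,0,0],[0,0,0.1],0],[[0,0,0],[0,0,0],0]]' >/dev/null&& python3 tq.py &&
python3 -m inch '[[[0,0,0],[0,0,0.1],0],[[0,0,0],[0,0,0],0]]' >/dev/null&& python3 tq.py &&
python3 -m inch '[[[0,0,0],[0,0,0.1],0],[[0,0,0],[0,0,0],0]]' >/dev/null&& python3 tq.py &&
python3 -m inch '[[[0,0,0],[0,0,0.1],0],[[0,0,0],[0,0,0],0]]' >/dev/null&& python3 tq.py
```

```text
M [ 0.778 -0.319 -0.047] sdz 0.02 F [ 2.1  4.8 -0.9] yaw -38.03 pos [0.5179 0.045  0.2194] z [ 9.e-04  5.e-04 -1.e+00] q6 0.6069 eff6 -0.051 grip 60.61310648918152 0.1000795346132408 t 11.05
M [ 0.779 -0.317 -0.034] sdz 0.033 F [ 2.3  4.7 -1.1] yaw -43.75 pos [0.518  0.045  0.2194] z [ 1.e-03  4.e-04 -1.e+00] q6 0.7069 eff6 -0.051 grip 60.60662269592285 0.09583852485096378 t 11.55
M [ 0.756 -0.333 -0.053] sdz 0.034 F [ 2.6  4.7 -1. ] yaw -49.49 pos [0.518  0.045  0.2195] z [ 1.1e-03  4.0e-04 -1.0e+00] q6 0.8069 eff6 -0.051 grip 60.598631501197815 0.09701599109473077 t 12.05
M [ 0.748 -0.343 -0.059] sdz 0.026 F [ 2.4  4.3 -1. ] yaw -55.22 pos [0.518  0.045  0.2194] z [ 1.1e-03  3.0e-04 -1.0e+00] q6 0.9069 eff6 -0.051 grip 60.594749450683594 0.09784314189230998 t 12.55
M [ 0.74  -0.345 -0.065] sdz 0.012 F [ 3.   4.7 -1.3] yaw -60.95 pos [0.518  0.045  0.2195] z [ 1.2e-03  3.0e-04 -1.0e+00] q6 1.0069 eff6 -0.052 grip 60.59043288230896 0.0967028812639274 t 13.05
M [ 0.728 -0.359 -0.061] sdz 0.025 F [ 2.6  4.2 -1.1] yaw -66.68 pos [0.518  0.0449 0.2195] z [ 1.2e-03  2.0e-04 -1.0e+00] q6 1.1069 eff6 -0.052 grip 60.58634877204895 0.09868754459042076 t 13.55
M [ 0.725 -0.371 -0.044] sdz 0.034 F [ 2.8  4.7 -1.1] yaw -72.39 pos [0.518  0.0449 0.2195] z [ 1.2e-03  1.0e-04 -1.0e+00] q6 1.2067 eff6 -0.052 grip 60.56712090969086 0.09769347807061472 t 14.05
```

```bash
python3 -m inch '[[[0,0,0],[0,0,0.05],0],[[0,0,0],[0,0,0],0]]' >/dev/null&& python3 tq.py &&
python3 -m inch '[[[0,0,0],[0,0,0.05],0],[[0,0,0],[0,0,0],0]]' >/dev/null&& python3 tq.py &&
python3 -m inch '[[[0,0,0],[0,0,0.05],0],[[0,0,0],[0,0,0],0]]' >/dev/null&& python3 tq.py &&
python3 -m inch '[[[0,0,0],[0,0,0.05],0],[[0,0,0],[0,0,0],0]]' >/dev/null&& python3 tq.py
```

```text
M [ 0.736 -0.399 -0.051] sdz 0.006 F [ 2.8  4.3 -1.5] yaw -75.27 pos [0.518  0.0449 0.2194] z [ 1.2e-03  2.0e-04 -1.0e+00] q6 1.2568 eff6 -0.052 grip 60.56745707988739 0.09696970295364851 t 14.55
M [ 0.727 -0.401 -0.039] sdz 0.033 F [ 3.   4.4 -1.4] yaw -78.13 pos [0.5181 0.0449 0.2195] z [ 1.3e-03  2.0e-04 -1.0e+00] q6 1.3068 eff6 -0.052 grip 60.5664324760437 0.09660563025748899 t 15.05
M [ 0.742 -0.451 -0.061] sdz 0.021 F [ 2.8  4.  -1.2] yaw -80.99 pos [0.518  0.0449 0.2194] z [ 1.2e-03  1.0e-04 -1.0e+00] q6 1.3568 eff6 -0.052 grip 60.541117787361145 0.10094426534058014 t 15.55
M [ 0.7   -0.415 -0.042] sdz 0.039 F [ 3.4  4.  -1.1] yaw -83.86 pos [0.518  0.0449 0.2195] z [ 0.0012  0.     -1.    ] q6 1.4068 eff6 -0.052 grip 60.54319202899933 0.10041935421330277 t 16.05
```

```bash
python3 -m inch '[[[0,0,0],[0,0,0.05],0],[[0,0,0],[0,0,0],0]]' >/dev/null&& python3 tq.py &&
python3 -m inch '[[[0,0,0],[0,0,0.05],0],[[0,0,0],[0,0,0],0]]' >/dev/null&& python3 tq.py &&
python3 -m inch '[[[0,0,0],[0,0,0.05],0],[[0,0,0],[0,0,0],0]]' >/dev/null&& python3 tq.py &&
python3 -m inch '[[[0,0,0],[0,0,0.05],0],[[0,0,0],[0,0,0],0]]' >/dev/null&& python3 tq.py &&
python3 -m inch '[[[0,0,0],[0,0,0.05],0],[[0,0,0],[0,0,0],0]]' >/dev/null&& python3 tq.py
python3 - <<'E'
from h import *
p,d=manip.grab_frame("side"); cv2.imwrite("pics/s2.png",cv2.resize(p[130:290,240:400,::-1],None,fx=3.5,fy=3.5))
E
```

```text
M [ 0.694 -0.453 -0.058] sdz 0.022 F [ 3.   4.1 -1.4] yaw -86.73 pos [0.5181 0.0449 0.2195] z [ 1.2e-03  1.0e-04 -1.0e+00] q6 1.4568 eff6 -0.052 grip 60.54208517074585 0.09735472341918312 t 16.55
M [ 0.72  -0.465 -0.065] sdz 0.02 F [ 3.   3.9 -1.2] yaw -89.59 pos [0.5181 0.0448 0.2195] z [ 0.0012  0.     -1.    ] q6 1.5068 eff6 -0.052 grip 60.51911115646362 0.10082264653496303 t 17.05
M [ 0.698 -0.47  -0.066] sdz 0.022 F [ 3.1  4.  -1.6] yaw -92.46 pos [0.518  0.0448 0.2194] z [ 0.0012  0.     -1.    ] q6 1.5568 eff6 -0.052 grip 60.52157700061798 0.0993515981624625 t 17.55
M [ 0.72  -0.529 -0.023] sdz 0.03 F [ 3.6  3.7 -1.5] yaw -95.31 pos [0.518  0.0448 0.2195] z [ 0.0012  0.     -1.    ] q6 1.6066 eff6 -0.019 grip 60.49353003501892 0.09844253137187836 t 18.05
M [ 0.751 -0.558  0.054] sdz 0.027 F [ 3.6  3.2 -2. ] yaw -98.16 pos [0.518  0.0449 0.2195] z [ 1.2e-03  1.0e-04 -1.0e+00] q6 1.6564 eff6 0.055 grip 60.497753620147705 0.09713863363896956 t 18.55
```

View pics/s2.png

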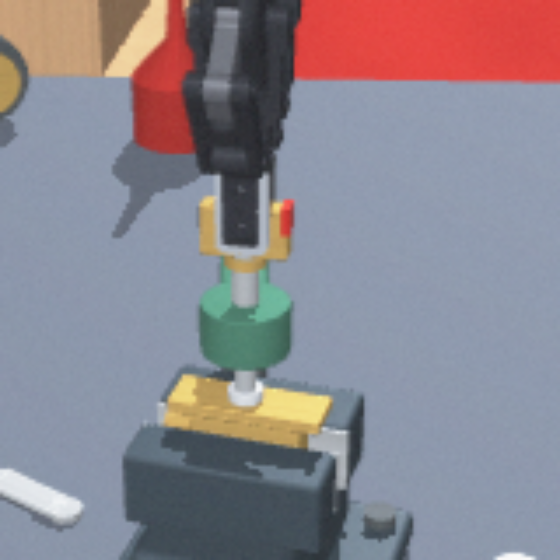

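The pad sits on the foot at crop (245,395), the wing has turned along with the fingers, and the torque has begun to climb from about q6 = 1.59. I tighten in small steps.

```bash
python3 -m inch '[[[0,0,0],[0,0,0.02],0],[[0,0,0],[0,0,0.02],0],[[0,0,0],[0,0,0.02],0],[[0,0,0],[0,0,0],0]]' ; python3 tq.py
```

```text
time: 19.0
tool_pos: [0.518, 0.0449, 0.2194]
tool_rot: [-0.0, 0.995, -0.101, 0.001]
contact_force: [4.0, 3.6, -1.9]
gripper_width: 0.102
grasp_force: 60.6
M [ 0.889 -0.585  0.208] sdz 0.024 F [ 3.4  3.6 -2.1] yaw -101.61 pos [0.518  0.0449 0.2195] z [ 1.1e-03  2.0e-04 -1.0e+00] q6 1.7165 eff6 0.192 grip 60.56913614273071 0.10312804165919577 t 19.3
```

```bash
python3 -m inch '[[[0,0,0],[0,0,0.02],0],[[0,0,0],[0,0,0.02],0],[[0,0,0],[0,0,0],0]]' ; python3 tq.py
```

```text
time: 19.6
tool_pos: [0.518, 0.0449, 0.2195]
tool_rot: [-0.0, 0.993, -0.121, 0.001]
contact_force: [4.2, 4.0, -3.5]
gripper_width: 0.097
grasp_force: 60.7
M [ 0.914 -0.612  0.279] sdz 0.034 F [ 4.   3.1 -1.9] yaw -103.91 pos [0.518  0.0449 0.2195] z [ 1.2e-03  1.0e-04 -1.0e+00] q6 1.7567 eff6 0.282 grip 60.678523778915405 0.10474776445583583 t 19.9
```

Snug at 0.28 N m. Backing off a quarter turn (1.571 rad).

```bash
python3 -m inch '[[[0,0,0],[0,0,-0.06],0],[[0,0,0],[0,0,-0.13],0],[[0,0,0],[0,0,-0.13],0],[[0,0,0],[0,0,-0.13],0],[[0,0,0],[0,0,-0.13],0],[[0,0,0],[0,0,-0.13],0],[[0,0,0],[0,0,-0.13],0]]' >/dev/null
python3 -m inch '[[[0,0,0],[0,0,-0.13],0],[[0,0,0],[0,0,-0.13],0],[[0,0,0],[0,0,-0.13],0],[[0,0,0],[0,0,-0.13],0],[[0,0,0],[0,0,-0.13],0],[[0,0,0],[0,0,-0.081],0],[[0,0,0],[0,0,0],0],[[0,0,0],[0,0,0],0]]' ; python3 tq.py
```

```text
time: 21.4
tool_pos: [0.5178, 0.0451, 0.2194]
tool_rot: [0.0, 0.788, 0.616, 0.0]
contact_force: [4.0, 4.3, -1.9]
gripper_width: 0.094
grasp_force: 60.5
M [ 0.781 -0.512  0.062] sdz 0.031 F [ 3.4  4.9 -1.8] yaw -13.92 pos [0.5178 0.0451 0.2194] z [ 6.e-04  4.e-04 -1.e+00] q6 0.1863 eff6 0.049 grip 60.485676527023315 0.10048037170866102 t 21.7
```

Exactly 90° back. I open, rise straight up and check.

```bash
python3 -m inch '[[[0,0,0],[0,0,0],0.2],[[0,0,0],[0,0,0],0.35],[[0,0,0],[0,0,0],0.5],[[0,0,0],[0,0,0],0.5],[[0,0,0],[0,0,0],0.5]]'
python3 -m inch '[[[0,0,-0.01],[0,0,0],0.5],[[0,0,-0.02],[0,0,0],0.5],[[0,0,-0.03],[0,0,0],0.5],[[0,0,-0.03],[0,0,0],0.5],[[0,0,-0.03],[0,0,0],0.5],[[0,0,0],[0,0,0],0.5],[[0,0,0],[0,0,0],0.5]]'
python3 - <<'E'
from h import *
p,W=cloud("side"); cv2.imwrite("pics/s3.png",cv2.resize(p[100:290,220:420,::-1].astype(np.uint8),None,fx=3,fy=3))
m=(np.hypot(W[...,0]-.518,W[...,1]-.045)<.025)&(W[...,2]>.192)&(W[...,2]<.216)
r=cv2.minAreaRect(W[m][:,:2].astype(np.float32)*1000); print(r)
C=W[m][:,:2]-W[m][:,:2].mean(0); print(np.degrees(np.arctan2(*np.linalg.eigh(C.T@C)[1][::-1,1])), manip.state()["time"])
E
```

```text
time: 22.2
tool_pos: [0.5176, 0.0447, 0.2197]
tool_rot: [0.0, 0.788, 0.615, -0.0]
contact_force: [0.4, -0.1, -0.1]
gripper_width: 0.503
grasp_force: 0.0
time: 22.9
tool_pos: [0.518, 0.0449, 0.341]
tool_rot: [0.001, 0.788, 0.615, 0.001]
contact_force: [0.1, -0.0, -0.8]
gripper_width: 0.5
grasp_force: 0.0
((517.0803833007812, 44.756988525390625), (42.237281799316406, 11.262191772460938), 76.44271850585938)
72.95789253063361 22.95
```

View pics/s3.png

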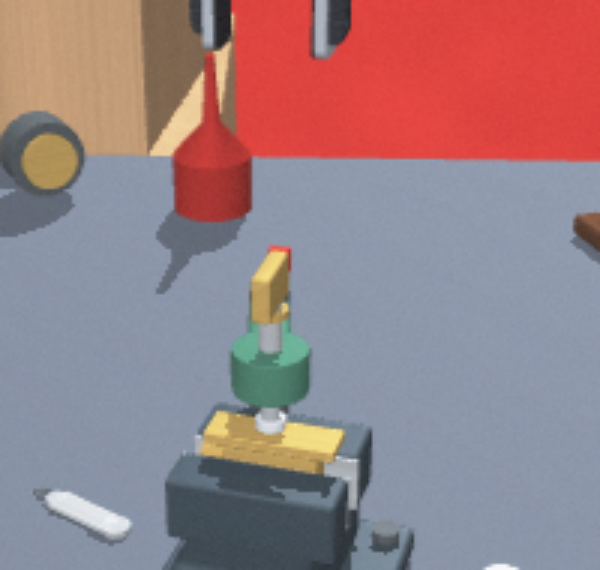

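The wing is free at crop (270,285), with its axis at about 76° as expected (yaw -13.9° + 90°). The pad hovers just above the foot at (270,422), and the gripper is clear.

```bash
python3 -c "
from plant import manip
print(manip.job_done())"
```

```text
the job is handed in; nothing more can be done
None
```

The thumbscrew was turned clockwise until the pad bottomed, snugged to about 0.28 N m, backed off 90° and released; the job was handed in at about 23 s, with the gripper clear and the guides, lure and cap never approached.

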